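# Make up two oil-service kits on the garage bench

## Task

Make up two service kits from the parts on the bench: in the long three-bay tray put the tall filter in the large bay at the end, the large drain plug in the middle bay and the black filler cap in the other end bay; in the short two-bay tray put the short filter in the large bay and the steel bearing ring in the small bay. Set each part flat on the floor of its bay, roughly in the middle and the same way up as it stands now. Leave the small drain plug, the spray can and the screwdriver where they are.

Things in the scene. Friction and masses are not known exactly. Their poses are not given: they have to be found in the camera images.
- tray3: long kit tray, three bays, grey floor, dark steel edges, fixed to the bench. 112 (x) by 244 (y) mm outside; edges and dividers 15 high, 4 thick; floor 3 thick. Origin: centre of its underside. Bays in a row along its y, each 104 long in x: large bay (96 wide) at the +y end, centre y = +70; middle bay (66 wide) y = -15; end bay (66 wide) y = -85. All centred at x = 0.
- tray2: short kit tray, two bays, grey floor, dark steel edges, fixed to the bench. 112 (x) by 174 (y) mm outside; edges and divider 15 high, 4 thick; floor 3 thick. Origin: centre of its underside. Bays in a row along its y, each 104 long in x: large bay (96 wide) at the +y end, centre y = +35; small bay (66 wide) y = -50. Both centred at x = 0.
- tall_filter: the tall oil filter: white upright cylinder 62 mm in diameter, 80 high, small hex on its top, about 0.3 kg. Origin: centre of its underside, z up its axis. Loose. 
- short_filter: the short oil filter: white upright cylinder 50 mm in diameter, 50 high, small hex on its top, about 0.18 kg. Origin: centre of its underside, z up its axis. Loose. 
- large_plug: the large drain plug: bare steel hex-headed plug standing on its head, threaded shank up. Head 36 mm across flats and 16 high, above it a flange 46 in diameter and 4 thick, then the round shank 26 in diameter from z = 20 to 52 (grip it there). About 0.22 kg. Origin: centre of its underside, z up its axis. Loose. 
- small_plug: the small drain plug, not wanted in either kit: same form, head 20 mm across flats and 10 high, flange 26 in diameter, shank 14 in diameter, 33 high in all. Origin: centre of its underside, z up its axis. Loose. 
- filler_cap: the oil filler cap: black ribbed plastic disc 44 mm in diameter (47 over the thin ribs, which are only for show), 32 high, low bar on top. About 0.04 kg. Origin: centre of its underside, z up its axis. Loose. 
- bearing: the bearing ring: plain steel ring lying flat, 48 mm outside diameter, 26 hole, 18 high, about 0.12 kg. Origin: centre of its underside, z up its axis. Loose. 
- spray_can: bystander: red and white spray can standing upright, 60 mm in diameter, 205 high. Origin: centre of its underside.
- screwdriver: bystander: screwdriver lying flat, about 200 mm long along its x axis, handle to -x.
Not all that is in view belongs to the job. Leave any pink or purple look-alike of the bearing alone.

How it is judged:
By the outcome, as a careful person would: the job done as asked, in the order asked, and still so for the second after the job is handed in, with the robot touching nothing.
It also fails if it takes over 120 s, if anything falls off the work surface, if the arm or the gripper's body presses on something with over 40 N, if the wrist force passes 120 N, or if a joint passes its speed limit or range.

## Robot

A 6-joint arm with a two-finger parallel gripper is mounted at the origin on the work surface. World frame = base frame: x ahead of the robot, y to its left, z up, the work surface at z = 0. Lengths are in mm, angles in degrees, forces in N, time in s.
With the tool pointing down it reaches from about 350 to 850 mm from the base axis. Payload 8.1 kg.
Tool frame: the origin (TCP) lies between the finger pads; the fingertips stand 22 mm ahead of it and the grasp point (between the pads) lies 3 mm ahead of it (r.nose_length is the z of the fingertips in the tool frame, in mm); z points along the fingers, x is the direction in which the jaws open and shut, and the axes are right-handed (so a half turn about z gives the same grasp; the last joint's range is limited). The gripper opens to 85 mm and grips with 20 to 120 N. Pads are 22 mm wide; open, the fingers measure 114 mm over their backs; the gripper's body (76 mm by 85 mm) begins 54 mm behind the grasp point. The pads swing forward as they close: fully open they stand 13 mm farther back than shut.
Start: joints at [70.737, 7.471, 85.268, -0, 87.261, -4.893], TCP at [148.885, 581.239, 253.292] pointing down, gripper open.
Joint ranges: [-169.43, 169.43], [-51.17, 129.36], [1.28, 143.12], [-76.62, 256.62], [0, 156.53], [-152.29, 152.29]. Speed limits (degrees/s): [136.94, 136.94, 159.86, 180, 180, 180].

## Interface

Orientations are given as [roll, pitch, yaw] about the fixed x, y, z axes, in that order (R = Rz(yaw) Ry(pitch) Rx(roll)).
In Python, from bench import r gives the robot as it stands.
- The arm moves only by the shell command python3 -m jog 'ROWS' [FORCE]. ROWS is JSON, a list of rows, each a list of 5 numbers: the shift along the tool's x, y, z in m, then the turn about the tool's z in degrees, then the opening in per cent of the stroke, from 0 (shut) to 100 (fully open). A call has 1 to 8 rows; each row is the pose to reach, as a shift and turn from the pose measured when the call began, along the tool's axes at that moment; what a row does not reach only later rows make up. A row lasts 1/10 s, in which the tool goes at most 50 mm and 8.59 degrees, less where a joint would pass 70% of its speed; a pose out of reach is approached as far as the arm can. A call with a gripper value outside its range is refused whole. The fingers move at their own pace and stop on an object; FORCE is the grip in N (left out, the last holds). Time passes only in rows, so rows that repeat a pose let the fingers close. It gives the time, the measured TCP pose, the force and the opening at its end, in the units of the state.
- r.sense(): the state, without advancing time (a new reading comes with each control period).
- r.snapshot(name): name is "side" or "top" or "wrist"; returns a dict with "image" (384x512x3 uint8, red, green, blue), "K" (3x3 intrinsics, pixels), "T" (4x4, takes a point from camera to world coordinates); the wrist camera has in their place "tool_from_camera" (4x4, takes a point from camera to tool coordinates, whose origin is the TCP and whose axes are the tool frame's). Camera axes: x right, y down, z forward; pixel columns grow to the right and rows downward; lengths in mm; the calibration is good to about 2 mm. A picture is of the moment at which its call begins: read the wrist's pose just before it. There is no depth.
- r.hand_in(): hands the job in, once; it reports no verdict.
Trained networks look in a picture, given as the dict that the camera call returned (one of the last four; its "shot" number tells which), for a name from the list of things; names that differ only in an ending like _2 or _b are one class to them, and where a whole thing is asked for, a point or a joint stands for the part that bears it (a point fixed in the world has none). Each returns a list of dicts, best first, with "conf" (0 to 1); they miss things now and then, are a little off and sometimes report something else, mostly with a low value. They report only what shows in the picture. A call takes as long as a camera call. They do not tell look-alikes from the thing itself.
- r.search_frame(picture, label): "bbox" ([left, top, right, bottom] in pixels, round what is visible of it).
- r.pinpoint(picture, label): "uv" ([column, row] in pixels: a listed point, or the origin of a listed thing).
The state is a dict: "time": time; "joint_pos": joint angles; "qd": joint speeds; "joint_efforts": joint torques, N m; "tool_pos": TCP position; "tcp_rot": TCP orientation; "ft_force": force on the tool from outside, world axes, zero at the start; "wrist_torque": the same for the moment, N m; "finger_gap": finger opening in mm.
Only numpy, scipy, OpenCV 4.12 (cv2) and the standard library are available. Lean on these libraries where they do the work, as an engineer would, in place of code of your own. Each camera call takes 0.05 s, during which the arm holds its last target. There are 200 camera calls.

## Working session

There is one attempt and no reset: what is moved stays moved. The work goes in short steps, Python scripts to look and compute and a shell command to move; the robot and the scene stay as the last step left them, time stands still between calls to the robot, and variables do not carry over. Pictures are saved under pics/ and viewed, about 12 in all and at most 16, crops included, and the job is handed in when it is done.

```bash
mkdir -p pics; ls; python3 - <<'E'
from bench import r
import cv2, numpy as np
print({k:np.round(v,2).tolist() for k,v in r.sense().items()}, r.nose_length)
ims=[]
for n in("top","side"):
    s=r.snapshot(n); cv2.imwrite(f"pics/{n}0.png",s["image"][:,:,::-1])
    print(n,np.round(s["K"],1).tolist(),np.round(s["T"],3).tolist())
    for l in "tray3 tray2 tall_filter short_filter large_plug small_plug filler_cap bearing spray_can screwdriver".split():
        print(l,[(np.round(d["uv"]).tolist(),round(d["conf"],2)) for d in r.pinpoint(s,l)][:4],[(np.round(d["bbox"]).tolist(),round(d["conf"],2)) for d in r.search_frame(s,l)][:3])
E
```

```text
pics
{'time': 0.0, 'joint_pos': [70.74, 7.52, 85.33, -0.0, 87.26, -4.89], 'qd': [0.07, -0.02, 0.02, -0.08, -0.15, 0.02], 'joint_efforts': [-0.0, -56.94, -50.05, -0.0, 0.02, 0.0], 'tool_pos': [148.72, 580.75, 252.25], 'tcp_rot': [-179.99, 0.11, 75.63], 'ft_force': [-0.29, -1.18, 0.52], 'wrist_torque': [-0.01, 0.02, 0.05], 'finger_gap': 85.3} 22.0
top [[497.6, 0.0, 258.5], [0.0, 497.6, 194.7], [0.0, 0.0, 1.0]] [[-0.119, -0.968, 0.223, 225.75], [-0.993, 0.116, -0.023, 21.763], [-0.003, -0.224, -0.975, 1300.312], [0.0, 0.0, 0.0, 1.0]]
tray3 [([296.0, 147.0], 0.96), ([202.0, 162.0], 0.71), ([99.0, 198.0], 0.22)] [([250.0, 119.0, 346.0, 178.0], 0.89), ([169.0, 138.0, 240.0, 188.0], 0.85), ([272.0, 219.0, 295.0, 236.0], 0.26)]
tray2 [([296.0, 147.0], 0.96), ([202.0, 162.0], 0.71), ([99.0, 198.0], 0.22)] [([250.0, 119.0, 346.0, 178.0], 0.89), ([169.0, 138.0, 240.0, 188.0], 0.85), ([272.0, 219.0, 295.0, 236.0], 0.26)]
tall_filter [([158.0, 243.0], 0.38)] [([180.0, 214.0, 211.0, 244.0], 0.72)]
short_filter [] [([143.0, 230.0, 166.0, 254.0], 0.55)]
large_plug [([367.0, 212.0], 0.49)] [([362.0, 
[... 1085 characters left out ...]
62.0], 0.93)] [([220.0, 136.0, 238.0, 167.0], 0.88), ([280.0, 185.0, 350.0, 259.0], 0.73)]
short_filter [([221.0, 141.0], 0.61)] [([216.0, 126.0, 229.0, 147.0], 0.5)]
large_plug [([241.0, 279.0], 0.93)] [([228.0, 261.0, 249.0, 284.0], 0.55)]
small_plug [([232.0, 237.0], 0.52)] [([229.0, 229.0, 236.0, 238.0], 0.39)]
filler_cap [([235.0, 179.0], 0.63)] [([229.0, 168.0, 242.0, 186.0], 0.63)]
bearing [([199.0, 232.0], 0.75), ([266.0, 217.0], 0.68), ([202.0, 189.0], 0.54)] [([192.0, 182.0, 212.0, 195.0], 0.66), ([255.0, 209.0, 273.0, 226.0], 0.59), ([221.0, 198.0, 239.0, 216.0], 0.56)]
spray_can [([258.0, 118.0], 0.71)] [([252.0, 65.0, 267.0, 125.0], 0.95)]
screwdriver [([283.0, 329.0], 0.57)] []
```

```bash
python3 - <<'E'
import cv2
a=cv2.imread("pics/top0.png")[100:290,50:450]; cv2.imwrite("pics/a.png",cv2.resize(a,(800,380),interpolation=cv2.INTER_CUBIC))
a=cv2.imread("pics/side0.png")[50:350,160:400]; cv2.imwrite("pics/b.png",cv2.resize(a,(480,600),interpolation=cv2.INTER_CUBIC))
E
```

```text
(no output)
```

View pics/a.png

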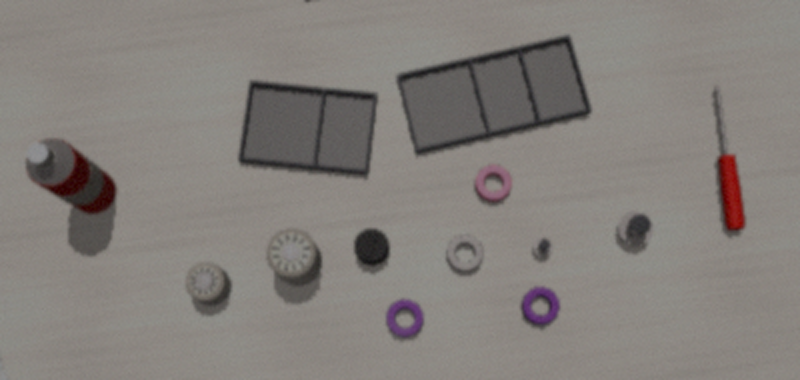

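View pics/b.png

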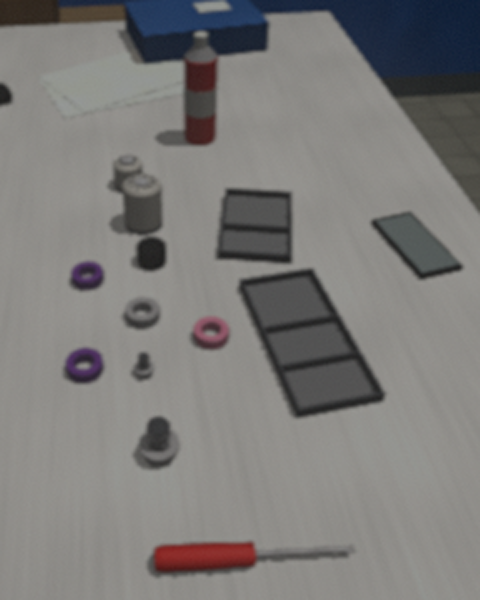

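```bash
cat > h.py <<'E'
import numpy as np
def ray(s,uv,z,T=None):
    T=s["T"] if T is None else T
    d=T[:3,:3]@np.linalg.solve(s["K"],[uv[0],uv[1],1.]); o=T[:3,3]
    return (o+d*(z-o[2])/d[2])[:2]
E
python3 - <<'E'
from bench import r
from h import *
t=r.snapshot("top"); s=r.snapshot("side")
P={"tall":(292,252,80),"short":(206,278,50),"plug":(639,224,52),"cap":(372,243,32),"bear":(465,252,18),"small":(543,244,33),"pink":(493,183,18),"purp1":(540,306,18),"purp2":(405,318,18)}
for k,(u,v,z) in P.items(): print(k,np.round(ray(t,(u/2+50,v/2+100),z)))
Q={"tall":(142,184,80),"short":(127,163,50),"plug":(157,427,52),"cap":(151,246,32),"bear":(142,311,18)}
for k,(u,v,z) in Q.items(): print("side",k,np.round(ray(s,(u/2+160,v/2+50),z)))
for n,C in {"tray3":[(398,76),(570,38),(590,113),(417,153)],"tray2":[(250,82),(376,94),(367,175),(240,162)]}.items():
    c=np.array([ray(t,(u/2+50,v/2+100),15) for u,v in C]); e=(c[0]+c[3]-c[1]-c[2])/2
    print(n,np.round(c).tolist(),c.mean(0).round(),np.linalg.norm(e).round(),np.linalg.norm((c[0]+c[1]-c[2]-c[3])/2).round(), "ydir deg",np.degrees(np.arctan2(e[1],e[0])).round(1))
for n,C in {"tray3":[(240,282),(312,271),(383,396),(297,412)],"tray2":[(227,191),(291,192),(291,260),(218,258)]}.items():
    c=np.array([ray(s,(u/2+160,v/2+50),15) for u,v in C]); e=(c[0]+c[1]-c[3]-c[2])/2
    print(n,c.mean(0).round(),np.linalg.norm(e).round(),"ydir",np.degrees(np.arctan2(e[1],e[0])).round(1))
E
```

```text
tall [444. 156.]
short [429. 270.]
plug [ 432. -284.]
cap [452.  57.]
bear [428. -61.]
small [ 424. -161.]
pink [ 515. -110.]
purp1 [ 347. -148.]
purp2 [352.  26.]
side tall [448. 152.]
side short [429. 265.]
side plug [ 433. -287.]
side cap [452.  57.]
side bear [430. -66.]
tray3 [[680.0, -2.0], [706.0, -243.0], [597.0, -253.0], [569.0, -15.0]] [ 638. -128.] 241.0 111.0 ydir deg 96.4
tray2 [[695.0, 199.0], [658.0, 30.0], [547.0, 55.0], [585.0, 221.0]] [621. 126.] 171.0 113.0 ydir deg 77.3
tray3 [ 641. -133.] 239.0 ydir 96.3
tray2 [625. 116.] 180.0 ydir 76.6
```

```bash
cat >> h.py <<'E'
from bench import r
from scipy.spatial.transform import Rotation as Ro
def pose():
    q=r.sense(); T=np.eye(4); T[:3,:3]=Ro.from_euler("xyz",q["tcp_rot"],degrees=True).as_matrix(); T[:3,3]=q["tool_pos"]; return q,T
def goal(x,y,z,yaw):
    q,T=pose(); d=T[:3,:3].T@(np.array([x,y,z])-T[:3,3])/1000
    print("goal",(x,y,z,yaw),"shift",d.round(4).tolist(),"turn",round((q["tcp_rot"][2]-yaw+180)%360-180,2))
def wrist(name=None):
    import cv2
    q,T=pose(); s=r.snapshot("wrist"); s["T"]=T@s["tool_from_camera"]
    if name: cv2.imwrite(f"pics/{name}.png",s["image"][:,:,::-1])
    return s
E
python3 -c "
from h import *
goal(444,154,250,6)"
```

```text
goal (444, 154, 250, 6) shift [-0.3406, 0.3919, 0.0033] turn 69.63
```

```bash
python3 -m jog '[[-0.34,0.392,0,69,100],[-0.34,0.392,0,69,100],[-0.34,0.392,0,69,100],[-0.34,0.392,0,69,100],[-0.34,0.392,0,69,100],[-0.34,0.392,0,69,100],[-0.34,0.392,0,69,100],[-0.34,0.392,0,69,100]]' 40; python3 -c "
from h import *
goal(444,154,250,6)"
```

```text
time: 3.0
tool_pos: [377.3, 250.6, 253.6]
tcp_rot: [-180.0, -0.1, 6.5]
ft_force: [1.7, 0.6, 0.5]
finger_gap: 85.5
goal (444, 154, 250, 6) shift [0.0552, 0.1036, 0.0036] turn 0.54
```

```bash
python3 -m jog '[[0.055,0.104,0,0,100],[0.055,0.104,0,0,100],[0.055,0.104,0,0,100],[0.055,0.104,0,0,100]]'; python3 - <<'E'
from h import *
s=wrist("w1"); print(s["tool_from_camera"].round(2).tolist())
for l in("tall_filter",):
    print(l,[(np.round(d["uv"]),ray(s,d["uv"],0).round(),round(d["conf"],2)) for d in r.pinpoint(s,l)][:3],[(np.round(d["bbox"]),round(d["conf"],2)) for d in r.search_frame(s,l)][:3])
goal(444,154,47,6)
E
```

```text
time: 3.4
tool_pos: [445.1, 151.1, 253.8]
tcp_rot: [180.0, -0.1, 6.3]
ft_force: [-0.4, 1.1, -0.4]
finger_gap: 85.7
[[1.0, -0.0, -0.0, 0.55], [0.0, 0.96, 0.29, -74.09], [0.0, -0.29, 0.96, -120.23], [0.0, 0.0, 0.0, 1.0]]
tall_filter [(array([255., 149.]), array([446., 165.]), 0.79)] [(array([222., 124., 287., 198.]), 0.8)]
goal (444, 154, 47, 6) shift [0.0004, 0.0003, 0.2067] turn 0.54
```

View pics/w1.png

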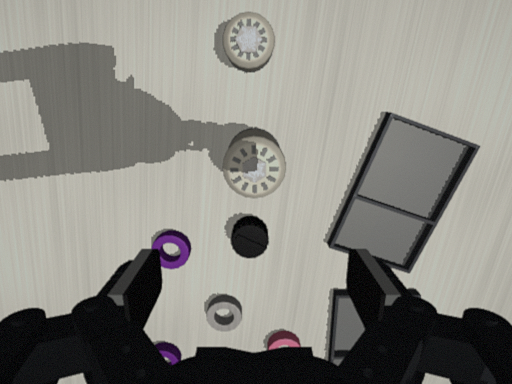

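```bash
python3 - <<'E'
from h import *
import cv2
s=r.snapshot("wrist"); q,T=pose(); s["T"]=T@s["tool_from_camera"]
P={"tall":(254,166,80),"short":(248,40,50),"cap":(250,240,32),"bear":(224,311,18)}
for k,(u,v,z) in P.items(): print(k,np.round(ray(s,(u,v),z)))
c=np.array([ray(s,p,15) for p in [(388,113),(479,148),(410,271),(328,242)]]); e=(c[0]+c[1]-c[2]-c[3])/2
print(c.mean(0).round(),np.linalg.norm(e).round(),np.degrees(np.arctan2(e[1],e[0])).round(1),np.linalg.norm(c[1]-c[0]).round())
goal(445,155,47,6)
E
```

```text
tall [443. 165.]
short [424. 277.]
cap [449.  66.]
bear [427. -46.]
[621. 133.] 166.0 77.0 115.0
goal (445, 155, 47, 6) shift [0.0015, -0.0002, 0.2067] turn 0.59
```

```bash
python3 - <<'E'
from h import *
s=wrist("w2")
for l in("tall_filter","short_filter","filler_cap","bearing"):
    print(l,[(np.round(d["uv"]),ray(s,d["uv"],0).round(),round(d["conf"],2)) for d in r.pinpoint(s,l)][:3],[(np.round(d["bbox"]),round(d["conf"],2)) for d in r.search_frame(s,l)][:3])
print(pose()[0]["tool_pos"],s["K"])
t=r.snapshot("top")
import cv2
im=np.vstack([cv2.resize(s["image"][:,:,::-1],(600,450))[0:450,100:500],]); 
b=cv2.resize(t["image"][195:260,130:300,::-1],(510,195),interpolation=cv2.INTER_CUBIC)
o=np.zeros((600,512,3),np.uint8); o[:384]=s["image"][:,:,::-1]; o[395:590,:510]=b; cv2.imwrite("pics/c.png",o)
E
```

```text
tall_filter [(array([255., 154.]), array([445., 163.]), 0.76), (array([253.,  51.]), array([429., 274.]), 0.28)] [(array([226., 127., 290., 203.]), 0.82)]
short_filter [(array([252.,  50.]), array([428., 276.]), 0.59)] [(array([224.,  17., 277.,  78.]), 0.87)]
filler_cap [(array([251., 233.]), array([451.,  61.]), 0.9), (array([226., 311.]), array([429., -60.]), 0.53)] [(array([232., 219., 272., 261.]), 0.59)]
bearing [(array([227., 309.]), array([431., -57.]), 0.75), (array([165., 354.]), array([ 347., -144.]), 0.7), (array([174., 247.]), array([353.,  30.]), 0.6)] [(array([270., 332., 302., 347.]), 0.74), (array([155., 235., 194., 274.]), 0.66), (array([156., 341., 182., 364.]), 0.64)]
[443.72903501 153.81663292 253.72380438] [[317.46226673   0.         253.76725245]
 [  0.         317.46226673 193.0482792 ]
 [  0.           0.           1.        ]]
```

View pics/c.png

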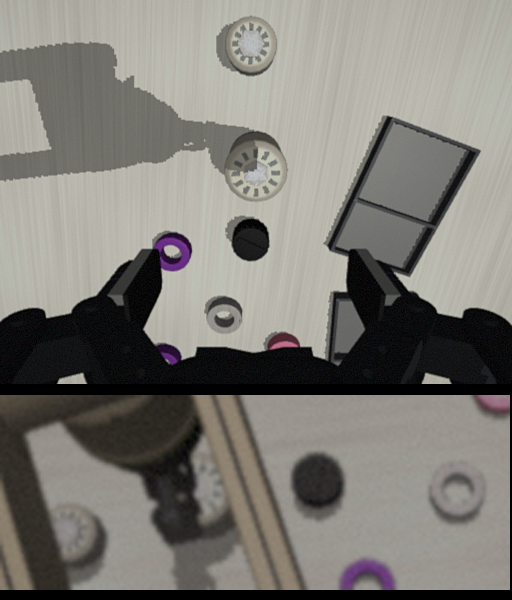

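```bash
python3 -m jog '[[0.001,-0.004,0.094,0,100],[0.001,-0.004,0.094,0,100],[0.001,-0.004,0.094,0,100],[0.001,-0.004,0.094,0,100],[0.001,-0.004,0.094,0,100]]'; python3 - <<'E'
from h import *
s=wrist("w3")
for l in("tall_filter","filler_cap"):
    print(l,[(np.round(d["uv"]),ray(s,d["uv"],0).round(),round(d["conf"],2)) for d in r.pinpoint(s,l)][:3],[(np.round(d["bbox"]),round(d["conf"],2)) for d in r.search_frame(s,l)][:3])
print(pose()[0]["tool_pos"], [np.round(ray(s,(253,v),80)).tolist() for v in (120,140,160,180,200,220,240)])
goal(445,158,45,6)
E
```

```text
time: 4.6
tool_pos: [446.0, 158.2, 162.6]
tcp_rot: [-180.0, -0.3, 6.6]
ft_force: [0.9, -0.3, 1.0]
finger_gap: 85.2
tall_filter [(array([250., 180.]), array([443., 158.]), 0.85)] [(array([208., 142., 295., 244.]), 0.88)]
filler_cap [(array([246., 272.]), array([451.,  63.]), 0.94)] [(array([220., 255., 268., 312.]), 0.71)]
[445.36258971 158.06607131 161.34523222] [[440.0, 218.0], [441.0, 205.0], [442.0, 192.0], [444.0, 179.0], [445.0, 165.0], [447.0, 151.0], [449.0, 136.0]]
goal (445, 158, 45, 6) shift [-0.0008, 0.0001, 0.1163] turn 0.56
```

View pics/w3.png

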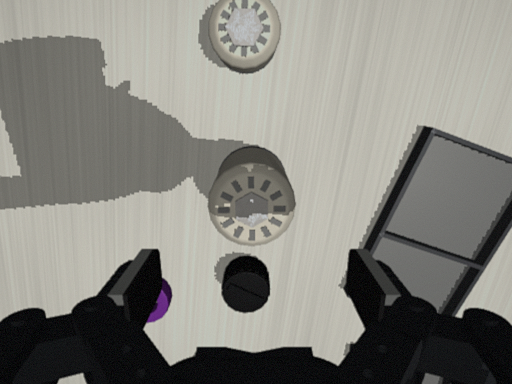

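```bash
python3 -m jog '[[-0.001,-0.002,0.05,0,100],[-0.001,-0.002,0.08,0,100],[-0.001,-0.002,0.113,0,100],[-0.001,-0.002,0.113,0,100],[-0.001,-0.002,0.113,0,20],[-0.001,-0.002,0.113,0,20],[-0.001,-0.002,0.113,0,20],[-0.001,-0.002,0.113,0,20]]' 40; python3 -m jog '[[0,0,0,0,20],[0,0,0,0,20],[0,0,-0.05,0,20],[0,0,-0.1,0,20],[0,0,-0.12,0,20],[0,0,-0.12,0,20]]'; python3 -c "
from h import *
goal(631,-60,168,6)"
```

```text
time: 5.65
tool_pos: [446.4, 160.5, 50.8]
tcp_rot: [-179.9, -0.4, 6.6]
ft_force: [-1.1, -0.2, 8.5]
finger_gap: 61.0
time: 6.25
tool_pos: [448.1, 160.9, 175.2]
tcp_rot: [-179.9, -0.9, 6.6]
ft_force: [-0.2, -1.6, -2.3]
finger_gap: 61.1
goal (631, -60, 168, 6) shift [0.1564, 0.2403, 0.0091] turn 0.55
```

```bash
python3 -m jog '[[0.156,0.2,-0.04,0,20],[0.156,0.2,-0.04,0,20],[0.156,0.2,-0.04,0,20],[0.156,0.2,-0.04,0,20],[0.156,0.2,-0.04,0,20],[0.156,0.2,-0.04,0,20],[0.156,0.2,-0.04,0,20],[0.156,0.2,-0.04,0,20]]'; python3 -c "
from h import *
s=wrist('w4')
print(pose()[0]['tool_pos'],pose()[0]['tcp_rot'])
goal(631,-60,100,6)"
```

```text
time: 7.05
tool_pos: [623.9, -19.6, 214.7]
tcp_rot: [-179.8, -0.7, 6.5]
ft_force: [-0.1, 0.3, -2.4]
finger_gap: 61.1
[623.87368039 -19.07652252 215.22207198] [-179.80847953   -0.71672069    6.5949993 ]
goal (631, -60, 100, 6) shift [0.0009, 0.0419, 0.1151] turn 0.59
```

View pics/w4.png

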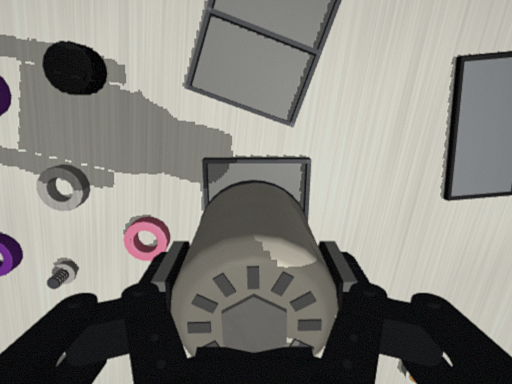

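```bash
python3 - <<'E'
from h import *
q,T=pose(); s=r.snapshot("wrist"); s["T"]=T@s["tool_from_camera"]
a,b=[ray(s,p,15) for p in((204,158),(310,157))]
print(a,b,(a+b)/2,np.linalg.norm(a-b),np.degrees(np.arctan2(*(b-a)[::-1])))
goal(631,-60,80,6)
E
```

```text
[574.65049168 -10.37293246] [682.10063706   2.72691525] [628.37556437  -3.8230086 ] 108.24573780094767 6.950945872294594
goal (631, -60, 80, 6) shift [0.0004, 0.0421, 0.1356] turn 0.62
```

```bash
python3 -m jog '[[0.002,0.04,0.04,0,20],[0.002,0.04,0.08,0,20],[0.002,0.04,0.12,0,20],[0.002,0.04,0.145,0,20],[0.002,0.04,0.155,0,20],[0.002,0.04,0.155,0,20],[0.002,0.04,0.155,0,20]]'; python3 -c "
from h import *
goal(633,-58,53,6)"
```

```text
time: 7.85
tool_pos: [633.6, -57.2, 62.6]
tcp_rot: [-179.9, -0.9, 6.7]
ft_force: [1.1, 1.0, -2.5]
finger_gap: 61.1
goal (633, -58, 53, 6) shift [-0.0008, 0.0007, 0.0096] turn 0.67
```

```bash
python3 -m jog '[[-0.001,0.001,0.004,0,20],[-0.001,0.001,0.006,0,20],[-0.001,0.001,0.008,0,20],[-0.001,0.001,0.009,0,20],[-0.001,0.001,0.009,0,20]]'
```

```text
time: 8.35
tool_pos: [633.1, -58.4, 54.2]
tcp_rot: [-179.9, -0.9, 6.7]
ft_force: [-1.0, -0.7, 1.9]
finger_gap: 61.1
```

```bash
python3 -m jog '[[0,0,0.001,0,20],[0,0,0.001,0,20]]'; python3 -m jog '[[0,0,0,0,95],[0,0,0,0,95],[0,0,0,0,95],[0,0,-0.03,0,95],[0,0,-0.07,0,95],[0,0,-0.12,0,95],[0,0,-0.15,0,95],[0,0,-0.15,0,95]]'; python3 -c "
from h import *
goal(433,-280,150,6)"
```

```text
time: 8.55
tool_pos: [633.2, -58.4, 54.1]
tcp_rot: [-179.9, -0.9, 6.7]
ft_force: [-5.6, -0.2, 6.1]
finger_gap: 61.2
time: 9.35
tool_pos: [634.2, -59.6, 211.4]
tcp_rot: [179.9, -1.5, 6.7]
ft_force: [0.3, 0.0, -0.7]
finger_gap: 81.2
goal (433, -280, 150, 6) shift [-0.227, 0.1954, 0.0556] turn 0.67
```

```bash
python3 -m jog '[[-0.227,0.195,0.056,0,95],[-0.227,0.195,0.056,0,95],[-0.227,0.195,0.056,0,95],[-0.227,0.195,0.056,0,95],[-0.227,0.195,0.056,0,95],[-0.227,0.195,0.056,0,95],[-0.227,0.195,0.056,0,95],[-0.227,0.195,0.056,0,95]]'; python3 -m jog '[[0,0,0,0,95],[0,0,0,0,95]]'; python3 - <<'E'
from h import *
s=wrist("w5"); print(pose()[0]["tcp_rot"],pose()[0]["tool_pos"])
for l in("large_plug",):
    print(l,[(np.round(d["uv"]),ray(s,d["uv"],0).round(),round(d["conf"],2)) for d in r.pinpoint(s,l)][:3],[(np.round(d["bbox"]),round(d["conf"],2)) for d in r.search_frame(s,l)][:3])
goal(432,-283,45,6)
E
```

```text
time: 10.15
tool_pos: [431.8, -280.1, 148.5]
tcp_rot: [-180.0, -1.5, 6.5]
ft_force: [-0.1, 0.2, -0.0]
finger_gap: 80.9
time: 10.35
tool_pos: [432.6, -279.2, 148.4]
tcp_rot: [-180.0, -1.5, 6.6]
ft_force: [0.5, -0.3, -0.1]
finger_gap: 81.1
[-179.97967301   -1.49618582    6.59190045] [ 432.69944941 -279.15415157  148.53125571]
large_plug [(array([251., 190.]), array([ 435., -284.]), 0.59)] [(array([224., 173., 276., 226.]), 0.63)]
goal (432, -283, 45, 6) shift [-0.0037, 0.0036, 0.1035] turn 0.59
```

View pics/w5.png

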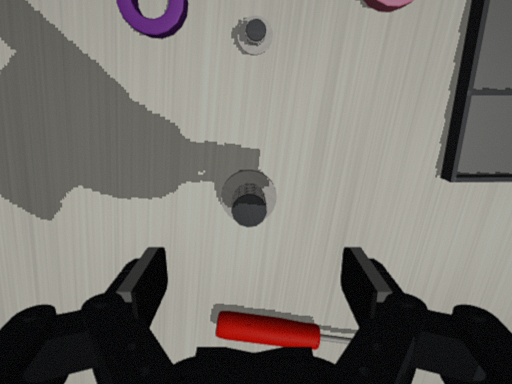

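```bash
python3 -m jog '[[-0.001,0.004,0.05,0,95],[-0.001,0.004,0.08,0,95],[-0.001,0.004,0.1025,0,95],[-0.001,0.004,0.1025,0,95],[-0.001,0.004,0.1025,0,10],[-0.001,0.004,0.1025,0,10],[-0.001,0.004,0.1025,0,10],[-0.001,0.004,0.1025,0,10]]' 60; python3 -m jog '[[0,0,0,0,10],[0,0,0,0,10],[0,0,0,0,10],[0,0,0,0,10]]'
```

```text
time: 11.3
tool_pos: [435.3, -283.9, 47.9]
tcp_rot: [179.9, -1.6, 6.6]
ft_force: [-8.8, 3.0, 14.5]
finger_gap: 24.5
time: 11.7
tool_pos: [435.5, -284.1, 48.1]
tcp_rot: [179.9, -1.6, 6.6]
ft_force: [-0.6, 0.5, 1.6]
finger_gap: 24.2
```

```bash
python3 -m jog '[[0,0,-0.04,0,10],[0,0,-0.08,0,10],[0,0,-0.12,0,10],[0,0,-0.14,0,10],[0,0,-0.14,0,10],[0,0,-0.14,0,10]]'; python3 -c "
from h import *
goal(643,-123,190,6)"
```

```text
time: 12.3
tool_pos: [431.4, -284.0, 187.1]
tcp_rot: [179.9, -1.6, 6.6]
ft_force: [-0.9, -0.4, -2.6]
finger_gap: 24.2
goal (643, -123, 190, 6) shift [0.2287, -0.1356, 0.0031] turn 0.6
```

```bash
python3 -m jog '[[0.229,-0.136,0,0,10],[0.229,-0.136,0,0,10],[0.229,-0.136,0,0,10],[0.229,-0.136,0,0,10],[0.229,-0.136,0,0,10],[0.229,-0.136,0,0,10],[0.229,-0.136,0,0,10],[0.229,-0.136,0,0,10]]';  python3 -c "
from h import *
s=wrist('w6')
print(pose()[0]['tool_pos'],pose()[0]['tcp_rot'])
c=np.array([643,-143]);
goal(643,-143,70,6)"
```

```text
time: 13.1
tool_pos: [641.7, -122.1, 189.7]
tcp_rot: [180.0, -1.3, 6.6]
ft_force: [-0.6, -0.9, -3.3]
finger_gap: 24.1
[ 641.59032291 -122.81042366  190.50590689] [179.96760385  -1.32957524   6.58990953]
goal (643, -143, 70, 6) shift [-0.0037, 0.0201, 0.1205] turn 0.59
```

View pics/w6.png

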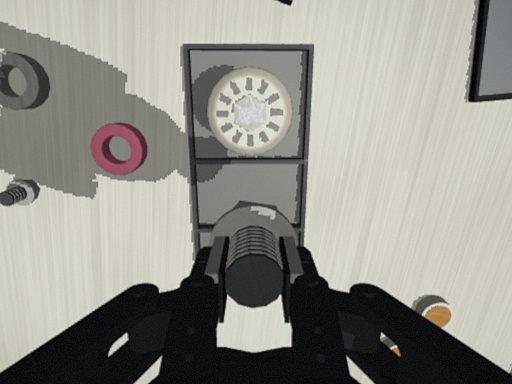

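```bash
python3 - <<'E'
from h import *
q,T=pose(); s=r.snapshot("wrist"); s["T"]=T@s["tool_from_camera"]
for p,z in(((249,47),15),((249,159.5),15),((250,229),15),((250,111),83)): print(p,ray(s,p,z).round(1))
E
```

```text
(249, 47) [629.   -9.6]
(249, 159.5) [ 639.6 -106.3]
(250, 229) [ 648.4 -176.8]
(250, 111) [634.5 -59.2]
```

```bash
python3 -m jog '[[-0.003,0.02,0.04,0,10],[-0.003,0.02,0.08,0,10],[-0.003,0.02,0.115,0,10],[-0.003,0.02,0.13,0,10],[-0.003,0.02,0.134,0,10],[-0.003,0.02,0.1365,0,10],[-0.003,0.02,0.1365,0,10],[-0.003,0.02,0.1365,0,10]]'; python3 -c "
from h import *
goal(643.5,-142,51,6)"
```

```text
time: 14.0
tool_pos: [645.8, -143.6, 57.2]
tcp_rot: [179.9, -1.6, 6.6]
ft_force: [0.9, -1.1, -2.0]
finger_gap: 24.6
goal (643.5, -142, 51, 6) shift [-0.0023, -0.0019, 0.0061] turn 0.55
```

```bash
python3 -m jog '[[-0.002,-0.002,0.003,0,10],[-0.002,-0.002,0.005,0,10],[-0.002,-0.002,0.006,0,10],[-0.002,-0.002,0.006,0,10]]'; python3 -m jog '[[0,0,0.001,0,10],[0,0,0.001,0,10]]'
```

```text
time: 14.4
tool_pos: [643.9, -141.8, 51.3]
tcp_rot: [179.9, -1.6, 6.6]
ft_force: [1.1, 0.6, -1.0]
finger_gap: 24.3
time: 14.6
tool_pos: [644.0, -141.8, 51.1]
tcp_rot: [179.9, -1.6, 6.6]
ft_force: [-4.0, 1.6, 5.5]
finger_gap: 24.1
```

```bash
python3 -m jog '[[0,0,0,0,60],[0,0,0,0,60],[0,0,0,0,60],[0,0,-0.03,0,70],[0,0,-0.07,0,80],[0,0,-0.1,0,80],[0,0,-0.1,0,80],[0,0,-0.1,0,80]]'; python3 -c "
from h import *
goal(451,62,150,6)"
```

```text
time: 15.4
tool_pos: [642.0, -142.1, 152.2]
tcp_rot: [179.8, -1.7, 6.6]
ft_force: [-0.1, -0.3, 1.1]
finger_gap: 68.7
goal (451, 62, 150, 6) shift [-0.1663, -0.2246, -0.0035] turn 0.57
```

```bash
python3 -m jog '[[-0.166,-0.225,-0.003,0,80],[-0.166,-0.225,-0.003,0,80],[-0.166,-0.225,-0.003,0,80],[-0.166,-0.225,-0.003,0,80],[-0.166,-0.225,-0.003,0,80],[-0.166,-0.225,-0.003,0,80],[-0.166,-0.225,-0.003,0,80],[-0.166,-0.225,-0.003,0,80]]'; python3 - <<'E'
from h import *
s=wrist("w7"); print(pose()[0]["tcp_rot"],pose()[0]["tool_pos"])
for l in("filler_cap","short_filter","bearing"):
    print(l,[(np.round(d["uv"]),ray(s,d["uv"],0).round(),round(d["conf"],2)) for d in r.pinpoint(s,l)][:3],[(np.round(d["bbox"]),round(d["conf"],2)) for d in r.search_frame(s,l)][:3])
goal(451,60,27,6)
E
```

```text
time: 16.2
tool_pos: [450.4, 62.7, 148.2]
tcp_rot: [179.8, -1.6, 6.7]
ft_force: [0.5, -0.3, -0.3]
finger_gap: 68.4
[179.78656627  -1.65694448   6.59422682] [451.09779471  62.21681044 148.60963806]
filler_cap [(array([249., 188.]), array([451.,  59.]), 0.92)] [(array([222., 160., 279., 226.]), 0.84)]
short_filter [] []
bearing [(array([128., 362.]), array([ 347., -143.]), 0.9), (array([214., 301.]), array([429., -60.]), 0.72), (array([135., 209.]), array([353.,  28.]), 0.7)] [(array([103., 359., 122., 381.]), 0.83), (array([184., 284., 231., 335.]), 0.8), (array([276., 328., 324., 353.]), 0.72)]
goal (451, 60, 27, 6) shift [-0.0045, 0.0013, 0.1222] turn 0.5
```

View pics/w7.png

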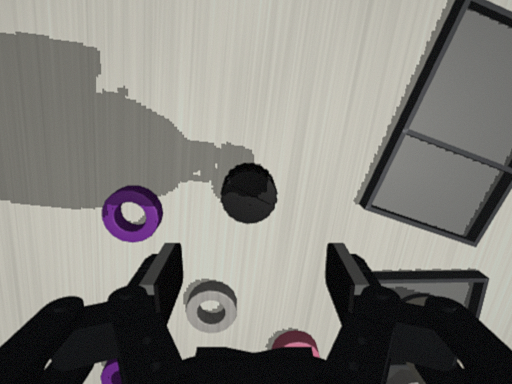

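```bash
python3 -m jog '[[-0.004,0.002,0.05,0,80],[-0.004,0.002,0.09,0,80],[-0.004,0.002,0.115,0,80],[-0.004,0.002,0.121,0,80],[-0.004,0.002,0.121,0,80],[-0.004,0.002,0.121,0,30],[-0.004,0.002,0.121,0,30],[-0.004,0.002,0.121,0,30]]' 25; python3 -m jog '[[0,0,0,0,30],[0,0,0,0,30]]'; python3 -m jog '[[0,0,-0.04,0,30],[0,0,-0.08,0,30],[0,0,-0.12,0,30],[0,0,-0.13,0,30],[0,0,-0.13,0,30]]'; python3 -c "
from h import *
goal(650,-212,160,6)"
```

```text
time: 17.35
tool_pos: [453.3, 59.3, 30.5]
tcp_rot: [179.8, -1.9, 6.5]
ft_force: [-1.2, 0.4, 6.1]
finger_gap: 43.2
time: 17.55
tool_pos: [454.5, 59.4, 31.8]
tcp_rot: [179.8, -2.1, 6.5]
ft_force: [-0.3, 0.7, -0.4]
finger_gap: 43.1
time: 18.05
tool_pos: [451.5, 59.5, 164.3]
tcp_rot: [179.7, -2.4, 6.5]
ft_force: [0.7, 0.4, -1.0]
finger_gap: 43.2
goal (650, -212, 160, 6) shift [0.1661, 0.2922, 0.0126] turn 0.51
```

```bash
python3 -m jog '[[0.166,0.292,0.01,0,30],[0.166,0.292,0.01,0,30],[0.166,0.292,0.01,0,30],[0.166,0.292,0.01,0,30],[0.166,0.292,0.01,0,30],[0.166,0.292,0.01,0,30],[0.166,0.292,0.01,0,30],[0.166,0.292,0.02,0,30]]'; python3 -c "
from h import *
s=wrist('w8');print(pose()[0]['tool_pos'],pose()[0]['tcp_rot'])
goal(650,-212,34,6)"
```

```text
time: 18.85
tool_pos: [651.3, -216.1, 150.2]
tcp_rot: [179.7, -2.3, 6.3]
ft_force: [-0.7, 1.1, 0.4]
finger_gap: 43.2
[ 649.15128965 -213.38985194  147.07548374] [179.87027847  -2.09665041   6.3589688 ]
goal (650, -212, 34, 6) shift [-0.0031, -0.0015, 0.113] turn 0.36
```

View pics/w8.png

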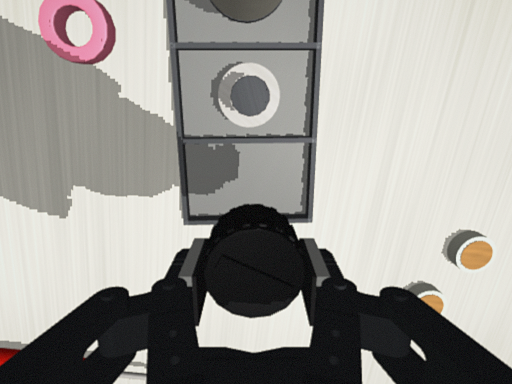

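```bash
python3 - <<'E'
from h import *
q,T=pose(); s=r.snapshot("wrist"); s["T"]=T@s["tool_from_camera"]
a,b=[ray(s,p,15) for p in((248,139),(249,219))]; c=(a+b)/2
print(a.round(1),b.round(1),c.round(1),q["tool_pos"]); goal(*c,34,6)
E
```

```text
[ 645.2 -172.3] [ 653.2 -239.6] [ 649.2 -206. ] [ 649.15128965 -213.38985194  147.07548374]
goal (np.float64(649.2006664185739), np.float64(-205.96998628572933), 34, 6) shift [-0.0023, -0.0057, 0.1133] turn 0.43
```

```bash
python3 -m jog '[[-0.003,-0.003,0.04,0,30],[-0.003,-0.003,0.07,0,30],[-0.003,-0.003,0.095,0,30],[-0.003,-0.003,0.105,0,30],[-0.003,-0.003,0.109,0,30],[-0.003,-0.003,0.111,0,30],[-0.003,-0.003,0.1125,0,30],[-0.003,-0.003,0.1125,0,30]]'
```

```text
time: 19.75
tool_pos: [649.6, -209.0, 36.3]
tcp_rot: [179.9, -2.1, 6.4]
ft_force: [-0.6, -0.6, -0.8]
finger_gap: 43.1
```

```bash
python3 -m jog '[[0,0,0.002,0,30],[0,0,0.003,0,30],[0,0,0.003,0,30]]';python3 -m jog '[[0,0,0,0,60],[0,0,0,0,60],[0,0,0,0,60],[0,0,-0.05,0,60],[0,0,-0.1,0,80],[0,0,-0.13,0,100],[0,0,-0.13,0,100],[0,0,-0.13,0,100]]';python3 -c "
from h import *
goal(429,270,165,-13)"
```

```text
time: 20.05
tool_pos: [650.1, -209.2, 33.7]
tcp_rot: [179.9, -2.2, 6.4]
ft_force: [0.1, -0.5, 0.7]
finger_gap: 43.2
time: 20.85
tool_pos: [645.8, -209.7, 165.0]
tcp_rot: [179.8, -2.3, 6.4]
ft_force: [0.1, -0.1, -0.9]
finger_gap: 85.5
goal (429, 270, 165, -13) shift [-0.1616, -0.5009, -0.0083] turn 19.43
```

```bash
python3 -m jog '[[-0.162,-0.501,-0.005,19.5,100],[-0.162,-0.501,-0.005,19.5,100],[-0.162,-0.501,-0.005,19.5,100],[-0.162,-0.501,-0.005,19.5,100],[-0.162,-0.501,-0.005,19.5,100],[-0.162,-0.501,-0.005,19.5,100],[-0.162,-0.501,-0.005,19.5,100],[-0.162,-0.501,-0.005,19.5,100]]';python3 -c "
from h import *
goal(429,270,165,-13)"
```

```text
time: 21.65
tool_pos: [478.2, 156.4, 160.0]
tcp_rot: [-179.5, -2.1, -13.1]
ft_force: [1.2, 0.5, -0.3]
finger_gap: 85.7
goal (429, 270, 165, -13) shift [-0.0734, -0.0995, -0.0068] turn -0.1
```

```bash
python3 -m jog '[[-0.073,-0.1,-0.005,0,100],[-0.073,-0.1,-0.005,0,100],[-0.073,-0.1,-0.005,0,100],[-0.073,-0.1,-0.005,0,100],[-0.073,-0.1,-0.005,0,100],[-0.073,-0.1,-0.005,0,100]]';python3 - <<'E'
from h import *
s=wrist("w9"); print(pose()[0]["tcp_rot"],pose()[0]["tool_pos"])
for l in("short_filter",):
    print(l,[(np.round(d["uv"]),ray(s,d["uv"],0).round(),round(d["conf"],2)) for d in r.pinpoint(s,l)][:3],[(np.round(d["bbox"]),round(d["conf"],2)) for d in r.search_frame(s,l)][:3])
print([np.round(ray(s,(253,v),50)).tolist() for v in range(160,240,10)])
goal(428,272,33,-13)
E
```

```text
time: 22.25
tool_pos: [429.4, 269.3, 162.1]
tcp_rot: [-179.6, -2.0, -13.1]
ft_force: [-0.1, 0.2, -0.3]
finger_gap: 85.0
[-179.58195352   -2.0019322   -13.17241052] [429.70194849 269.16043827 162.37157694]
short_filter [(array([243., 176.]), array([427., 275.]), 0.8)] [(array([210., 150., 275., 222.]), 0.69)]
[[440.0, 297.0], [438.0, 290.0], [436.0, 282.0], [435.0, 275.0], [433.0, 267.0], [431.0, 259.0], [429.0, 251.0], [427.0, 242.0]]
goal (428, 272, 33, -13) shift [-0.0071, -0.0012, 0.1297] turn -0.2
```

View pics/w9.png

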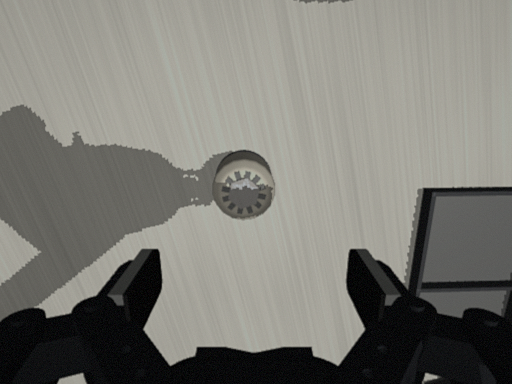

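```bash
python3 -m jog '[[-0.007,-0.002,0.05,0,100],[-0.007,-0.002,0.09,0,100],[-0.007,-0.002,0.12,0,100],[-0.007,-0.002,0.127,0,100],[-0.007,-0.002,0.127,0,30],[-0.007,-0.002,0.127,0,30],[-0.007,-0.002,0.127,0,30],[-0.007,-0.002,0.127,0,30]]' 40; python3 -m jog '[[0,0,0,0,30],[0,0,0,0,30],[0,0,-0.04,0,30],[0,0,-0.08,0,30],[0,0,-0.12,0,30],[0,0,-0.12,0,30]]'; python3 -c "
from h import *
goal(629,160,155,-13)"
```

```text
time: 23.2
tool_pos: [429.9, 273.6, 38.4]
tcp_rot: [-179.4, -2.2, -13.2]
ft_force: [-2.3, -1.0, 6.7]
finger_gap: 48.9
time: 23.8
tool_pos: [428.8, 275.4, 165.7]
tcp_rot: [-179.0, -2.7, -13.2]
ft_force: [0.5, 0.3, -1.2]
finger_gap: 48.9
goal (629, 160, 155, -13) shift [0.2206, 0.067, 0.0199] turn -0.22
```

```bash
python3 -m jog '[[0.22,0.045,0.01,0,30],[0.22,0.045,0.01,0,30],[0.22,0.045,0.01,0,30],[0.22,0.045,0.01,0,30],[0.22,0.045,0.01,0,30],[0.22,0.045,0.01,0,30],[0.22,0.045,0.01,0,30],[0.22,0.045,0.01,0,30]]'; python3 -c "
from h import *
s=wrist('w10');np.save('T10.npy',s['T']);print(pose()[0]['tool_pos'],pose()[0]['tcp_rot'])
goal(630,158,100,-13)"
```

```text
time: 24.6
tool_pos: [631.8, 181.9, 164.4]
tcp_rot: [-179.0, -2.6, -13.2]
ft_force: [0.2, 0.2, -2.3]
finger_gap: 48.7
[631.8050803  182.10467345 164.66939244] [-178.97750913   -2.64391326  -13.15941831]
goal (630, 158, 100, -13) shift [0.0007, 0.025, 0.0643] turn -0.16
```

View pics/w10.png

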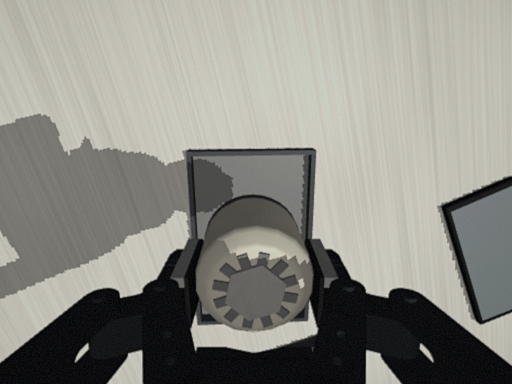

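```bash
python3 - <<'E'
from h import *
T=np.load("T10.npy"); s=r.snapshot("wrist")
p=np.array([ray(s,q,15,T) for q in((187,151),(316,149),(199,323),(307,320))]); print(p.round(1))
m=p[:2].mean(0); u=m-p[2:].mean(0); L=np.linalg.norm(u);u/=L
print(m,L,np.degrees(np.arctan2(u[1],u[0])),m-52*u, m-137*u); c=m-52*u
goal(c[0],c[1],46,-13)
E
```

```text
[[591.2 224.5]
 [698.8 200.2]
 [553.7  56.7]
 [659.4  31.6]]
[645.00620821 212.37661397] 172.57078897968364 77.12220767551298 [633.4168494  161.68453607] [614.47270521  78.82248564]
goal (np.float64(633.4168494040342), np.float64(161.68453606798278), 46, -13) shift [0.0006, 0.0218, 0.1188] turn -0.15
```

```bash
python3 -m jog '[[0,0.023,0.04,0,30],[0,0.023,0.08,0,30],[0,0.023,0.1,0,30],[0,0.023,0.11,0,30],[0,0.023,0.115,0,30],[0,0.023,0.118,0,30],[0,0.023,0.12,0,30],[0,0.023,0.12,0,30]]'; python3 -c "
from h import *
goal(632,160,42,-13)"
```

```text
time: 25.5
tool_pos: [633.4, 160.9, 45.9]
tcp_rot: [-178.9, -2.8, -13.1]
ft_force: [-1.1, 0.1, -1.7]
finger_gap: 49.1
goal (632, 160, 42, -13) shift [-0.0014, 0.0013, 0.0039] turn -0.14
```

```bash
python3 -m jog '[[-0.001,0.001,0.002,0,30],[-0.001,0.001,0.0035,0,30],[-0.001,0.001,0.0045,0,30],[-0.001,0.001,0.005,0,30]]'
```

```text
time: 25.9
tool_pos: [632.7, 160.3, 41.6]
tcp_rot: [-178.9, -2.8, -13.1]
ft_force: [-4.1, 0.6, 6.5]
finger_gap: 48.9
```

```bash
python3 -m jog '[[0,0,0,0,75],[0,0,0,0,75],[0,0,0,0,75],[0,0,-0.05,0,75],[0,0,-0.09,0,75],[0,0,-0.1,0,75],[0,0,-0.1,0,75]]'; python3 -c "
from h import *
goal(429,-61,140,-13)"
```

```text
time: 26.6
tool_pos: [629.5, 159.9, 144.9]
tcp_rot: [-178.8, -3.1, -13.2]
ft_force: [-0.2, 0.2, -0.1]
finger_gap: 64.0
goal (429, -61, 140, -13) shift [-0.1451, 0.2606, -0.0085] turn -0.15
```

```bash
python3 -m jog '[[-0.145,0.261,0,0,75],[-0.145,0.261,0,0,75],[-0.145,0.261,0,0,75],[-0.145,0.261,0,0,75],[-0.145,0.261,0,0,75],[-0.145,0.261,0,0,75],[-0.145,0.261,0,0,75],[-0.145,0.261,0,0,75]]';python3 - <<'E'
from h import *
s=wrist("w11"); print(pose()[0]["tcp_rot"],pose()[0]["tool_pos"])
for l in("bearing",):
    print(l,[(np.round(d["uv"]),ray(s,d["uv"],0).round(),round(d["conf"],2)) for d in r.pinpoint(s,l)][:4])
goal(429,-61,25,-13)
E
```

```text
time: 27.4
tool_pos: [428.3, -61.8, 130.0]
tcp_rot: [-178.8, -3.0, -13.3]
ft_force: [-0.1, 0.6, 0.1]
finger_gap: 63.9
[-178.75246085   -3.03764715  -13.22286738] [429.12622229 -61.22918681 130.50156913]
bearing [(array([182., 300.]), array([ 350., -144.]), 0.78), (array([362., 220.]), array([ 520., -110.]), 0.75), (array([120., 102.]), array([355.,  30.]), 0.7), (array([244., 193.]), array([428., -61.]), 0.65)]
goal (429, -61, 25, -13) shift [-0.0062, 0.0026, 0.1056] turn -0.15
```

View pics/w11.png

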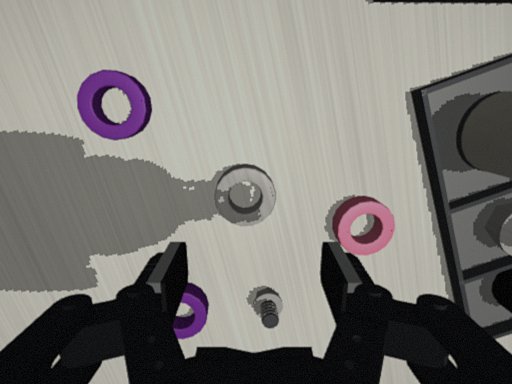

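```bash
python3 -m jog '[[-0.006,0.003,0.05,0,75],[-0.006,0.003,0.08,0,75],[-0.006,0.003,0.1,0,75],[-0.006,0.003,0.106,0,75],[-0.006,0.003,0.106,0,75],[-0.006,0.003,0.106,0,40],[-0.006,0.003,0.106,0,40],[-0.006,0.003,0.106,0,40]]' 40;python3 -m jog '[[0,0,0,0,40],[0,0,0,0,40],[0,0,-0.04,0,40],[0,0,-0.08,0,40],[0,0,-0.12,0,40],[0,0,-0.12,0,40]]'; python3 -c "
from h import *
goal(613,90,135,-13)"
```

```text
time: 28.3
tool_pos: [430.4, -61.4, 26.3]
tcp_rot: [-178.7, -3.2, -13.1]
ft_force: [-1.8, 2.4, 6.2]
finger_gap: 46.3
time: 28.9
tool_pos: [426.9, -63.7, 152.7]
tcp_rot: [-178.8, -3.8, -13.1]
ft_force: [0.7, 0.3, -0.6]
finger_gap: 46.9
goal (613, 90, 135, -13) shift [0.1447, -0.1913, 0.0315] turn -0.14
```

```bash
python3 -m jog '[[0.145,-0.193,0.01,0,40],[0.145,-0.193,0.01,0,40],[0.145,-0.193,0.01,0,40],[0.145,-0.193,0.01,0,40],[0.145,-0.193,0.03,0,40],[0.145,-0.193,0.03,0,40],[0.145,-0.193,0.03,0,40],[0.145,-0.193,0.03,0,40]]';python3 -c "
from h import *
s=wrist('w12');np.save('T10.npy',s['T']);print(pose()[0]['tool_pos'],pose()[0]['tcp_rot'])
goal(613,77,40,-13)"
```

```text
time: 29.7
tool_pos: [613.1, 91.0, 136.6]
tcp_rot: [-178.8, -3.8, -13.2]
ft_force: [0.3, 0.5, -0.8]
finger_gap: 46.5
[613.33299006  90.74791591 137.48412254] [-178.77477829   -3.88762548  -13.18845911]
goal (613, 77, 40, -13) shift [-0.0038, 0.0155, 0.0971] turn -0.19
```

View pics/w12.png

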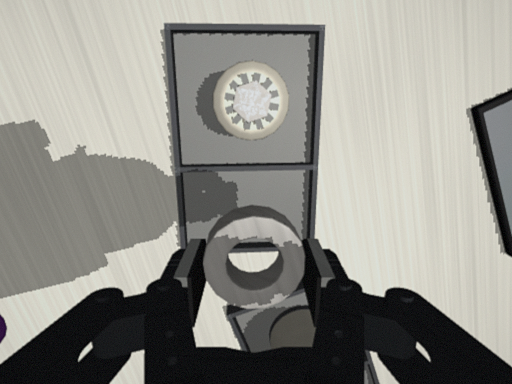

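```bash
python3 - <<'E'
from h import *
T=np.load("T10.npy"); s=r.snapshot("wrist")
for p,z in(((248,168),15),((249,246),15),((251,98),53),((178,168),15),((320,167),15)): print(p,ray(s,p,z,T).round(1))
a=ray(s,(248,168),15,T); u=np.array([.223,.975]); c=a-35*u; print(c); goal(*c,32,-13)
E
```

```text
(248, 168) [622.3 112.5]
(249, 246) [607.7  47.8]
(251, 98) [634.4 162.8]
(178, 168) [570.1 125.5]
(320, 167) [677.8  99.5]
[614.51865849  78.38885521]
goal (np.float64(614.5186584927674), np.float64(78.38885520971854), 32, -13) shift [-0.0036, 0.014, 0.1058] turn -0.2
```

```bash
python3 -m jog '[[-0.003,0.0145,0.04,0,40],[-0.003,0.0145,0.07,0,40],[-0.003,0.0145,0.09,0,40],[-0.003,0.0145,0.098,0,40],[-0.003,0.0145,0.101,0,40],[-0.003,0.0145,0.103,0,40],[-0.003,0.0145,0.104,0,40],[-0.003,0.0145,0.104,0,40]]';python3 -c "
from h import *
goal(614.5,78,30,-13)"
```

```text
time: 30.6
tool_pos: [615.6, 77.8, 35.1]
tcp_rot: [-178.7, -4.0, -13.2]
ft_force: [-0.1, -0.3, -2.2]
finger_gap: 46.2
goal (614.5, 78, 30, -13) shift [-0.0015, 0.0002, 0.005] turn -0.2
```

```bash
python3 -m jog '[[-0.001,0,0.002,0,40],[-0.001,0,0.004,0,40],[-0.001,0,0.005,0,40],[-0.001,0,0.005,0,40]]'
```

```text
time: 31.0
tool_pos: [615.0, 78.1, 29.8]
tcp_rot: [-178.7, -4.0, -13.2]
ft_force: [-0.2, 1.0, -1.4]
finger_gap: 46.5
```

```bash
python3 -m jog '[[0,0,0.001,0,40],[0,0,0.002,0,40],[0,0,0.002,0,40]]'
```

```text
time: 31.3
tool_pos: [615.2, 78.2, 29.4]
tcp_rot: [-178.7, -4.0, -13.2]
ft_force: [-8.7, -0.6, 14.2]
finger_gap: 46.6
```

```bash
python3 -m jog '[[0,0,0,0,65],[0,0,0,0,65],[0,0,0,0,65],[0.001,0,-0.02,0,65],[0.004,0,-0.06,0,65],[0.007,0,-0.1,0,65],[0.01,0,-0.15,0,65],[0.01,0,-0.15,0,65]]'; python3 -m jog '[[-0.3,-0.05,0,0,65],[-0.3,-0.05,0,0,65],[-0.3,-0.05,0,0,65],[-0.3,-0.05,0,0,65],[-0.3,-0.05,0,0,65],[-0.3,-0.05,0,0,65],[-0.3,-0.05,0,0,65],[-0.3,-0.05,0,0,65]]';  python3 - <<'E'
from h import *
import cv2
t=r.snapshot("top"); d=r.snapshot("side")
a=cv2.resize(t["image"][100:220,150:430,::-1],(700,300),interpolation=cv2.INTER_CUBIC)
b=cv2.resize(d["image"][120:300,180:400,::-1],(367,300),interpolation=cv2.INTER_CUBIC)
o=np.zeros((600,700,3),np.uint8); o[:300]=a; o[300:,:367]=b; cv2.imwrite("pics/end.png",o)
E
```

```text
time: 32.1
tool_pos: [618.6, 75.2, 189.1]
tcp_rot: [-178.5, -4.8, -13.2]
ft_force: [1.3, -0.1, 0.6]
finger_gap: 55.1
time: 32.9
tool_pos: [338.5, 192.8, 165.5]
tcp_rot: [-178.5, -4.9, -13.1]
ft_force: [-0.1, -0.3, 0.4]
finger_gap: 55.5
```

View pics/end.png

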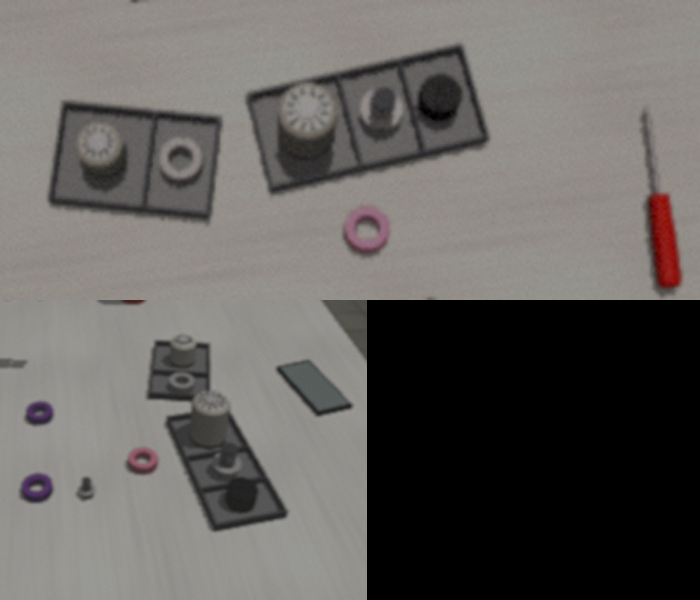

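All five parts stand upright in their bays. The top view shows the bearing at (181,160), the cap at (440,97) and the plug at (380,110). The bystanders and the small plug have not moved, and the gripper is clear.

```bash
python3 -c "
from bench import r
print(r.hand_in())"
```

```text
the job is handed in; nothing more can be done
None
```

I packed both kits in the order you asked and handed the job in about 33 s into the run.
- **Long tray:** tall filter in the large bay, large drain plug in the middle bay, filler cap in the other end bay.
- **Short tray:** short filter in the large bay, steel bearing ring in the small bay.

**Final check:** the last top and side pictures show all five parts upright, flat and near the middle of their bays. The small plug, the screwdriver and the pink and purple rings look untouched. The spray can is mostly outside those final crops, so I did not check it closely at the end; the arm stayed clear of it. The gripper is well away from everything.

**What disagreed or was off:**
- **Position estimates:** the wrist camera differed from the fixed cameras by up to about 8 mm in y. I used blended values.
- **Tool tilt:** the tool drifted to a pitch of about -4° to -5° by the end, because each move started from the measured pose. The bearing went down tilted about 4°, and its floor contact peaked at roughly 14 N. It lies flat in the last picture.
- **Filler cap:** I saw no clear contact force before releasing it, so it may have dropped a fraction of a millimetre. It stands properly.

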